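# Hold the tube pump's pressure arm open over a catch dish

### The arm

A 6-joint arm with a two-finger parallel gripper is mounted at the origin on the work surface. World frame = base frame: x ahead of the robot, y to its left, z up, the work surface at z = 0. Lengths are in mm, angles in degrees, forces in N, time in s.
With the tool pointing down it reaches from about 300 to 850 mm from the base axis. Payload 4.2 kg.
Tool frame: the origin (TCP) lies on the centre line of the jaws, within the pads' length; the fingertips stand 14 mm ahead of it and the grasp point (between the pads) lies 5 mm behind it; x points along the fingers, y is the direction in which the jaws open and shut, and the axes are right-handed (so a half turn about x gives the same grasp; the last joint's range is limited). The gripper opens to 91 mm and grips with 3 to 60 N. Pads are 32 mm wide; open, the fingers measure 118 mm over their backs; the gripper's body (76 mm by 178 mm) begins 60 mm behind the grasp point.
Start: joints at [-71.276, 18.312, 89.639, -0, 72.044, -1.146], TCP at [195.44, -540.782, 227.976] pointing down, gripper open.
Joint ranges: [-177.97, 177.97], [-48.28, 115.42], [12.27, 149.76], [-77.06, 257.06], [2.81, 150.46], [-146.56, 146.56]. Speed limits (degrees/s): [147.25, 147.25, 180, 180, 180, 180].

### API

Orientations are given as [roll, pitch, yaw] about the fixed x, y, z axes, in that order (R = Rz(yaw) Ry(pitch) Rx(roll)).
In Python, from workcell import readout, optics, env gives the robot as it stands.
- The arm moves only by the shell command python3 -m creep 'ROWS' [OPENING] [FORCE]. ROWS is JSON, a list of rows, each an object with "translation": the shift along the world's x, y, z in cm, a list of three; "delta_rot": the turn, a rotation vector about the world's x, y, z in rad, a list of three. In form: [{"translation": [dx, dy, dz], "delta_rot": [rx, ry, rz]}, ...]. A call has 1 to 5 rows; each row shifts and turns the commanded pose from where the row before left it; what a row does not reach is not made up. A row lasts 1/12 s, in which the tool goes at most 41.7 mm and 7.16 degrees, less where a joint would pass 70% of its speed; a pose out of reach is approached as far as the arm can. A call with a gripper value outside its range is refused whole. OPENING is the gripper's target within -1 to 1 (fully open at 1, half-way at 0, shut at -1), set as the call begins (- or left out, the last holds). The fingers move at their own pace and stop on an object; FORCE is the grip in N (left out, the last holds). Time passes only in rows, so rows that do not move let the fingers close. It gives the time, the measured TCP pose, the force and the opening at its end, in the units of the state.
- readout.state(): the state, without advancing time (a new reading comes with each control period).
- optics.grab_frame(name): name is "scene" or "top" or "wrist"; returns (picture, depth): 384x512x3 uint8, red, green, blue; 384x512 float32, mm along the optical axis (not along the pixel's ray), 0 where there is no reading.
- optics.camera_params(name): a dict with "mtx" (3x3 intrinsics, pixels), "R" (3x3) and "t" (3): a world point X has camera coordinates R X + t. Camera axes: x right, y down, z forward; pixel columns grow to the right and rows downward; lengths in mm; the calibration is good to about 2 mm. A picture is of the moment at which its call begins: read the wrist's pose just before it. camera_params takes no time and is no camera call; for the wrist camera it gives the pose at the moment of the call.
- env.job_done(): hands the job in, once; it reports no verdict.
The state is a dict: "time_s": time; "qpos": joint angles; "qvel": joint speeds; "effort": joint torques, N m; "ee_pos": TCP position; "ee_rot": TCP orientation; "force": force on the tool from outside, world axes, zero at the start; "torque": the same for the moment, N m; "gripper_width": finger opening in mm.
Only numpy, scipy, OpenCV 4.12 (cv2) and the standard library are available. Lean on these libraries where they do the work, as an engineer would, in place of code of your own. Each camera call takes 0.05 s, during which the arm holds its last target.

### The job

The tube pump is to get a new tube, and its outlet pipe drips once the head is opened: so first, with the pressure arm still closed, slide the wide steel dish along the bench, without lifting it, until the end of the outlet pipe is over the middle of the dish. Then push the sprung pressure arm back by its upright thumb tab, past the click of its pawl and on until it is nearly at its stop, and finish while holding it there against its spring, for the pawl alone lets it sag too far. Leave the other glassware and tools where they are.

Things in the scene. Friction and masses are not known exactly. Their poses are not given: they have to be found in the camera images.
- pump: Tube pump fixed to the bench: white case 190 x 150 mm, 85 mm high. Origin at the centre of its underside, z up; its front (knob, display) faces its own -x, its two steel pipes run out towards its own +y, 100 mm above the bench. On top: a roller rotor (56 mm wide, centre at x 15, y 30 mm, up to 124 mm high) and the dark steel pressure arm.
- outlet (a point): Open lower end of the outlet pipe (the longer of the pump's two pipes, steel, 8 mm thick, bent down at its end), 74 mm above the bench, 75 mm out from the case: at x -35, y 150 mm in the pump's frame.
- dish_center (a point): Centre of the catch dish, half-way up (25 mm above the bench): a round open steel dish 110 mm wide, 50 mm high, with upright 3 mm walls, 0.2 to 0.4 kg, loose on the bench. Too wide to grip across; it slides when pushed low on its side.
- thumb_tab (a point): On the thumb tab, an upright steel plate at the arm's free end, in front of the case: 24 mm along the arm, 10 mm thick across it, from 97 to 149 mm above the bench. The point lies on its mid-line, 130 mm above the bench. Push its face on the pump's +y side; it moves towards the pump's -y in an arc about pivot. The air beside it and before it is free. Its axes turn with the arm.
- pivot (a point): Upright hinge axis of the pressure arm, at the height of thumb_tab (130 mm) and 192 mm from it; at x 70, y -30 mm in the pump's frame. The screw there ends 132 mm above the bench.
- tension_arm (a joint): Pressure arm's angle, rad. 0: closed, arm along the pump's x, tab to the front; grows as the tab goes to the pump's -y; stop at 0.36. Its spring drives it shut: 4 N at the tab near 0, 7 N at 0.3, some 2 N more as the pawl climbs its tooth (0.08 to 0.2). Click at about 0.22: let go after it, the arm falls back to about 0.22. Wide enough for the tube: 0.27 or more.
- pawl (a joint): Lift of the sprung pawl plunger, m. It slides up and down through the arm 105 mm from the pivot; black knob 15 mm wide, top 129 mm above the bench. 0: down; about 0.005 on top of the tooth; 0 again after the click.
Mind the look-alikes: they are no part of the job. What is meant by the part that bears dish_center is not green or turquoise, and is the larger of those in its own colour.

How it is judged:
By the outcome, as a careful person would: the job done as asked, in the order asked, and still so for the second after the job is handed in, while the arm keeps its last pose, push and grip.
It also fails if it takes over 67 s, if anything falls off the work surface, if the arm or the gripper's body presses on something with over 40 N, if the wrist force passes 120 N, or if a joint passes its speed limit or range.

## Working session

There is one attempt and no reset: what is moved stays moved. The work goes in short steps, Python scripts to look and compute and a shell command to move; the robot and the scene stay as the last step left them, time stands still between calls to the robot, and variables do not carry over. Pictures are saved under pics/ and viewed, and the job is handed in when it is done.

```bash
mkdir -p pics; ls; python3 - <<'E'
from workcell import readout, optics, env
import cv2,numpy as np
s=readout.state();print(s)
for n in ("scene","top"):
    p,d=optics.grab_frame(n);cv2.imwrite(f"pics/{n}0.png",cv2.cvtColor(p,cv2.COLOR_RGB2BGR));np.savez(f"pics/{n}0.npz",p=p,d=d)
    c=optics.camera_params(n);print(n,c)
E
```

```text
pics
{'time_s': 0.0, 'qpos': array([-7.12776358e+01,  1.83519325e+01,  8.97071915e+01, -1.68793937e-03,
        7.20446722e+01, -1.14632986e+00]), 'qvel': array([ 0.01147198,  0.08217634,  0.0419835 , -0.04303979,  0.07827521,
       -0.04932181]), 'effort': array([ 2.09067301e-03, -4.12461019e+01, -2.31976408e+01,  7.29205948e-02,
        4.57879307e-02, -1.50719607e-04]), 'ee_pos': array([ 195.25303659, -540.31028646,  227.11202978]), 'ee_rot': array([-90.26055273,  89.89619148, 109.60866311]), 'force': array([-0.89474408, -0.64512177,  0.29074392]), 'torque': array([-0.03177206, -0.00103161, -0.01284533]), 'gripper_width': 91.25219693963447}
scene {'mtx': array([[448.82800417,   0.        , 252.39440806],
       [  0.        , 448.82800417, 191.32930468],
       [  0.        ,   0.        ,   1.        ]]), 'R': array([[-0.80635632,  0.59117656,  0.01731365],
       [ 0.35392865,  0.50579367, -0.7867066 ],
       [-0.47383963, -0.62823804, -0.61708424]]), 't': array([ 365.69734856, -169.40826626, 1560.99181262])}
top {'mtx': array([[434.85209483,   0.        , 249.71191476],
       [  0.        , 434.85209483, 190.43923412],
       [  0.        ,   0.        ,   1.        ]]), 'R': array([[-4.28876195e-03, -9.99989727e-01, -1.46711115e-03],
       [-9.71899364e-01,  4.51358107e-03, -2.35353468e-01],
       [ 2.35357672e-01,  4.16509392e-04, -9.71908737e-01]]), 't': array([ 80.86147546, 531.5932536 , 947.81012772])}
```

View pics/scene0.png

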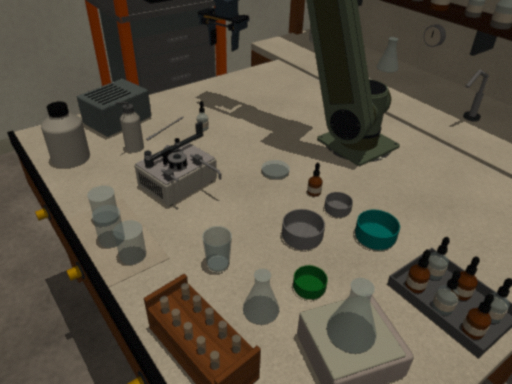

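View pics/top0.png

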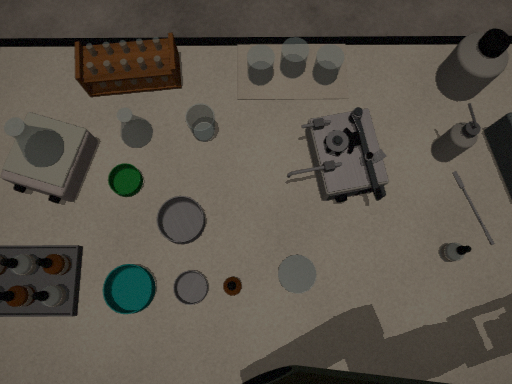

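```bash
cat > h.py <<'E'
import numpy as np,cv2
from workcell import optics
def ray(n,u,v,z):
    c=optics.camera_params(n);K,R,t=c["mtx"],np.array(c["R"]),np.array(c["t"])
    C=-R.T@t;d=R.T@np.linalg.inv(K)@np.array([u,v,1.])
    return C+d*(z-C[2])/d[2]
def proj(n,X):
    c=optics.camera_params(n);x=c["R"]@np.array(X,float)+c["t"];p=c["mtx"]@x;return p[:2]/p[2]
def crop(src,dst,x0,y0,x1,y1,f):
    im=cv2.imread(src)[y0:y1,x0:x1];cv2.imwrite(dst,cv2.resize(im,None,fx=f,fy=f,interpolation=cv2.INTER_CUBIC))
E
python3 - <<'E'
from h import *
crop("pics/top0.png","pics/top0_pump.png",280,95,400,210,5)
crop("pics/top0.png","pics/top0_dish.png",90,150,250,320,4)
d=np.load("pics/top0.npz")
p,D=d['p'],d['d']
c=optics.camera_params("top");K,R,t=c["mtx"],np.array(c["R"]),np.array(c["t"])
vv,uu=np.mgrid[:384,:512]
P=np.stack([(uu-K[0,2])/K[0,0]*D,(vv-K[1,2])/K[1,1]*D,D],-1)
W=(P-t)@R
np.save("pics/W.npy",W)
# case top
m=(D>0)&(abs(W[...,2]-85)<5);m[:, :295]=0;m[:,400:]=0;m[:95]=0;m[215:]=0
n,l,s,_=cv2.connectedComponentsWithStats(m.astype(np.uint8));k=1+s[1:,4].argmax();print(s[k])
q=W[l==k];print(cv2.minAreaRect(q[:,:2].astype(np.float32)),q[:,2].mean())
# dishes: rim
for x0,y0,x1,y1 in((150,190,212,250),(168,265,215,310)):
    w=W[y0:y1,x0:x1].reshape(-1,3);
    for lo,hi in((35,60),(15,35)):
        r=w[(w[:,2]>lo)&(w[:,2]<hi)]
        if len(r)>5:print((x0,y0),lo,len(r),np.median(r[:,2]),cv2.minEnclosingCircle(r[:,:2].astype(np.float32)))
E
```

```text
[ 310  111   61   83 2221]
((620.02099609375, -128.64852905273438), (188.29859924316406, 104.33338928222656), 11.029629707336426) 85.77076750728689
(150, 190) 35 324 49.20876408668272 ((468.5697326660156, 241.82887268066406), 55.31110763549805)
(150, 190) 15 170 25.45668342655967 ((468.0269775390625, 240.69912719726562), 54.3576545715332)
(168, 265) 35 84 36.447395896627384 ((313.88372802734375, 215.96669006347656), 38.36394119262695)
(168, 265) 15 96 27.552272353629952 ((313.6308288574219, 216.30191040039062), 38.68972396850586)
```

View pics/top0_pump.png

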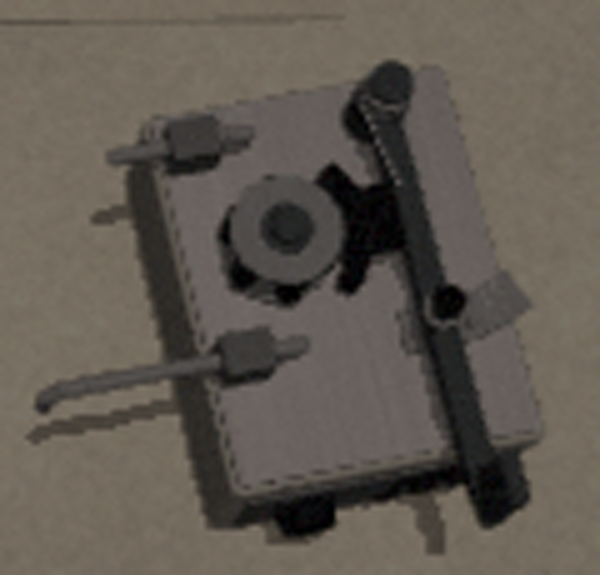

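View pics/top0_dish.png

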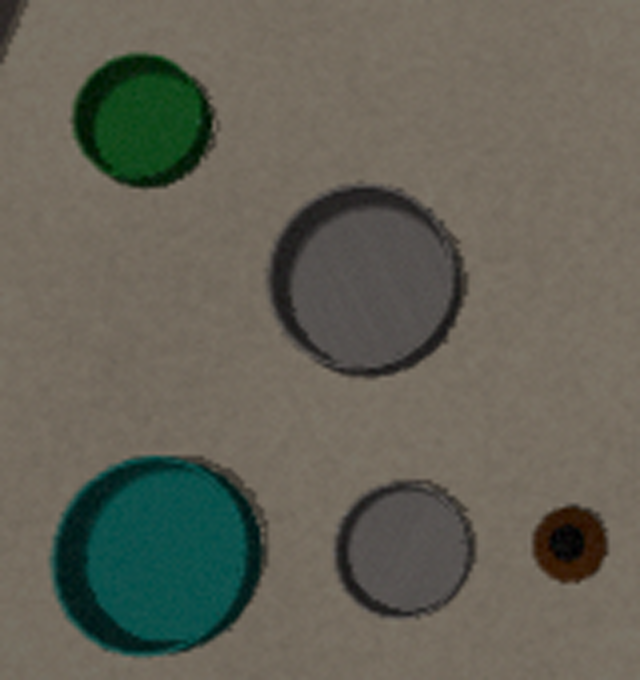

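```bash
python3 - <<'E'
from h import *
pt=lambda u,v,z:ray("top",280+(u-2)/5,95+(v-2)/5,z)[:2]
fl,fr,br,bl=[pt(*a,85) for a in((240,492),(540,437),(437,66),(152,118))]
print(fl,fr,br,bl,[np.linalg.norm(a-b) for a,b in((fl,fr),(fr,br),(br,bl),(bl,fl))])
c=(fl+fr+br+bl)/4
g=lambda a:np.degrees(np.arctan2(a[1],a[0]))
print(c,g(bl-fl),g(br-fr),g(fl-fr)-90,g(bl-br)-90)
piv=pt(392,80,132);rot=pt(288,226,124);print("piv",piv,"rotor",rot)
print("outlet top of pipe",pt(42,400,104),pt(42,404,74))
for yaw in(11,12,13,14):
  a=np.radians(yaw);R=np.array([[np.cos(a),-np.sin(a)],[np.sin(a),np.cos(a)]])
  # from pivot & rotor
  cc=((piv-R@[70,-30])+(rot-R@[15,30]))/2
  print(yaw,"c",c,cc,"out",c+R@[-35,150],cc+R@[-35,150],"tab",c+R@[-122,-30],"piv",c+R@[70,-30],c+R@[15,30])
W=np.load("pics/W.npy")
w=W[170:205,355:400].reshape(-1,3);r=w[(w[:,2]>138)&(w[:,2]<156)];print("tab",len(r),r.mean(0),cv2.minAreaRect(r[:,:2].astype(np.float32)))
w=W[100:200,340:400].reshape(-1,3);r=w[(w[:,2]>100)&(w[:,2]<122)];print("arm",len(r),cv2.minAreaRect(r[:,:2].astype(np.float32)))
w=W[165:185,280:318].reshape(-1,3);r=w[(w[:,2]>85)&(w[:,2]<115)];print("pipe",len(r),r[np.argsort(r[:,1])][-8:])
E
```

```text
[519.93943873 -98.37431294] [ 545.11742432 -236.6016698 ] [ 728.10955754 -201.94683369] [702.20728066 -65.13623855] [np.float64(140.50171936279978), np.float64(186.2446737137576), np.float64(139.24103881523024), np.float64(185.2736780830949)]
[ 623.84342531 -150.51476374] 10.3348060857981 10.723612813861074 10.32319765834734 10.720882341585266
piv [ 700.15193392 -167.43353345] rotor [ 633.36578977 -118.46258117]
outlet top of pipe [558.40130068  -7.8109096 ] [564.89392251 -10.4964705 ]
11 c [ 623.84342531 -150.51476374] [ 625.03970655 -151.05743961] out [560.86512459  -9.94900107] [562.06140582 -10.49167693] tab [ 509.80917879 -203.24227668] piv [ 698.28159802 -166.60694957] [ 632.8435632  -118.20381331]
12 c [ 623.84342531 -150.51476374] [ 625.18758881 -151.78430417] out [558.42150566 -11.06953281] [559.76566917 -12.33907323] tab [ 510.74676875 -205.22441805] piv [ 698.55110809 -165.30537341] [ 632.2782886  -118.05166036]
13 c [ 623.84342531 -150.51476374] [ 625.34813409 -152.50847712] out [555.99781489 -12.23254093] [557.50252367 -14.2262543 ] tab [ 511.71880904 -207.18989432] piv 
[... 188 characters left out ...]
 [ 512.72500358 -209.1381068 ] piv [ 699.02178302 -162.68910284] [ 631.14020434 -117.77706352]
tab 68 [ 509.86323576 -201.66958658  147.62741544] ((510.43560791015625, -202.2504425048828), (23.320384979248047, 9.744056701660156), 9.86242961883545)
arm 910 ((598.7573852539062, -158.52296447753906), (212.03564453125, 70.1047592163086), 9.655681610107422)
pipe 111 [[558.49051783 -10.38162023 100.30415902]
 [558.52749389  -8.84344074  91.76095177]
 [564.25812627  -8.58326956  96.55848089]
 [559.52682991  -8.45839363  96.63625777]
 [560.81089541  -8.17176205 100.42609563]
 [559.78347425  -6.96524247  87.26822959]
 [560.96614641  -6.64546617  91.52757006]
 [562.35726676  -6.39663013  94.98272277]]
```

```bash
cat >> h.py <<'E'
def axes():
    from workcell import readout
    from scipy.spatial.transform import Rotation as Ro
    s=readout.state();M=Ro.from_euler('xyz',s['ee_rot'],degrees=True).as_matrix()
    return s,M
E
python3 - <<'E'
from h import *
s,M=axes();print(M.round(3));print("jaw ang",np.degrees(np.arctan2(M[1,1],M[0,1])))
W=np.load("pics/W.npy")
for nm,(x0,y0,x1,y1) in dict(teal=(100,260,158,316),green=(106,160,146,200),watch=(275,250,320,298),brown=(220,272,246,300),beaker=(185,100,222,145),flask=(115,105,156,150),sq=(438,240,472,264)).items():
    w=W[y0:y1,x0:x1].reshape(-1,3);r=w[w[:,2]>6];r=r[r[:,2]<400]
    if len(r):print(nm,len(r),r.min(0).round(),r.max(0).round())
E
```

```text
[[-0.001  0.34  -0.94 ]
 [ 0.001 -0.94  -0.34 ]
 [-1.    -0.002 -0.   ]]
jaw ang -70.13022016479422
teal 968 [254. 299.   6.] [378. 426.  56.]
green 434 [530. 342.   6.] [609. 433.  41.]
watch 1179 [300. -75.   6.] [392.  14.  22.]
brown 287 [289.  99.   9.] [336. 140. 110.]
beaker 833 [668. 154.   6.] [748. 230. 101.]
flask 976 [658. 322.   6.] [774. 421. 122.]
sq 432 [ 369. -448.    6.] [ 412. -368.  110.]
```

```bash

python3 -m creep '[{"translation":[1.6,3.8,0],"delta_rot":[0,0,0.072]},{"translation":[1.6,3.8,0],"delta_rot":[0,0,0.072]},{"translation":[1.6,3.8,0],"delta_rot":[0,0,0.072]},{"translation":[1.6,3.8,0],"delta_rot":[0,0,0.072]},{"translation":[1.6,3.8,0],"delta_rot":[0,0,0.072]}]' 0.32
python3 -m creep '[{"translation":[1.6,3.8,0],"delta_rot":[0,0,0.072]},{"translation":[1.6,3.8,0],"delta_rot":[0,0,0.072]},{"translation":[1.6,3.8,0],"delta_rot":[0,0,0.072]},{"translation":[1.6,3.8,0],"delta_rot":[0,0,0.072]},{"translation":[1.6,3.8,0],"delta_rot":[0,0,0.072]}]'
```

```text
time_s: 0.52
ee_pos: [275.5, -348.8, 227.5]
ee_rot: [-111.5, 90.0, 109.2]
force: [1.2, 0.5, 1.2]
gripper_width: 62.0
time_s: 0.93
ee_pos: [355.4, -158.8, 227.9]
ee_rot: [95.3, 90.0, -23.4]
force: [0.8, -0.3, -0.1]
gripper_width: 59.9
```

```bash

python3 -m creep '[{"translation":[0.7,3.9,0],"delta_rot":[0,0,0.072]},{"translation":[0.7,3.9,0],"delta_rot":[0,0,0.072]},{"translation":[0.7,3.9,0],"delta_rot":[0,0,0.072]},{"translation":[0.7,3.9,0],"delta_rot":[0,0,0.072]},{"translation":[0.7,3.9,0],"delta_rot":[0,0,0.072]}]'
python3 -m creep '[{"translation":[0.7,3.9,0],"delta_rot":[0,0,0.072]},{"translation":[0.7,3.9,0],"delta_rot":[0,0,0.072]},{"translation":[0.7,3.9,0],"delta_rot":[0,0,0.072]},{"translation":[0.7,3.9,0],"delta_rot":[0,0,0.072]},{"translation":[0.7,3.9,0],"delta_rot":[0,0,0.072]}]'
python3 -m creep '[{"translation":[0.7,3.9,0],"delta_rot":[0,0,0.072]},{"translation":[0.7,3.9,0],"delta_rot":[0,0,0.072]},{"translation":[0,0,0]},{"translation":[0,0,0]}]'
python3 - <<'E'
from h import *
s,M=axes();print(s['ee_pos'],M.round(3),np.degrees(np.arctan2(M[1,1],M[0,1])),s['qpos'].round(1))
for n in("wrist","top"):
    p,d=optics.grab_frame(n);cv2.imwrite(f"pics/{n}1.png",cv2.cvtColor(p,cv2.COLOR_RGB2BGR))
E
```

```text
time_s: 1.35
ee_pos: [390.1, 36.2, 227.9]
ee_rot: [53.3, 90.0, -44.7]
force: [-0.6, -0.5, -0.1]
gripper_width: 60.1
time_s: 1.77
ee_pos: [425.0, 231.2, 227.7]
ee_rot: [-44.1, 90.0, -121.5]
force: [1.9, -0.5, -0.1]
gripper_width: 60.2
[425.03183125 231.24014843 227.73427828] [[-0.     0.976  0.219]
 [-0.     0.219 -0.976]
 [-1.    -0.     0.   ]] 12.621098486424405 [ 27.2  10.1 101.   -0.   68.9  14.6]invalid input
```

```bash

python3 -m creep '[{"translation":[0.7,3.9,0],"delta_rot":[0,0,0.072]},{"translation":[0.7,3.9,0],"delta_rot":[0,0,0.06]},{"translation":[0,0,0],"delta_rot":[0,0,0]}]'
python3 - <<'E'
from h import *
s,M=axes();print(s['ee_pos'],np.degrees(np.arctan2(M[1,1],M[0,1])),s['qpos'].round(1))
for n in("wrist","top"):
    p,d=optics.grab_frame(n);cv2.imwrite(f"pics/{n}1.png",cv2.cvtColor(p,cv2.COLOR_RGB2BGR))
d=np.array([93,-251.5]);d/=np.linalg.norm(d)
for b in(85,62):print(b,np.array([468.5,241.5])-b*d)
E
```

```text
time_s: 2.12
ee_pos: [440.6, 312.0, 227.3]
ee_rot: [143.8, 89.8, 74.0]
force: [0.3, -0.3, 0.5]
gripper_width: 60.4
[440.55757416 312.00307786 227.32652617] 20.17267971961954 [34.  15.1 94.4  0.1 70.4 13.8]
85 [439.01958085 321.2239292 ]
62 [446.99663545 299.65157189]
```

View pics/wrist1.png

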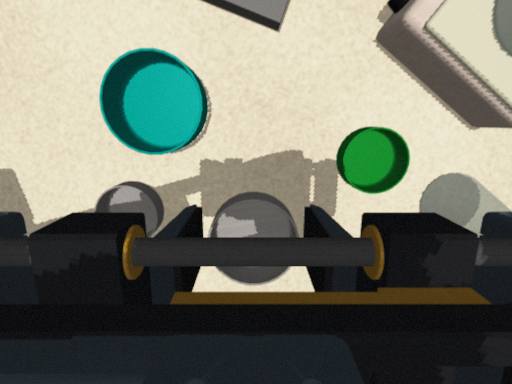

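View pics/top1.png

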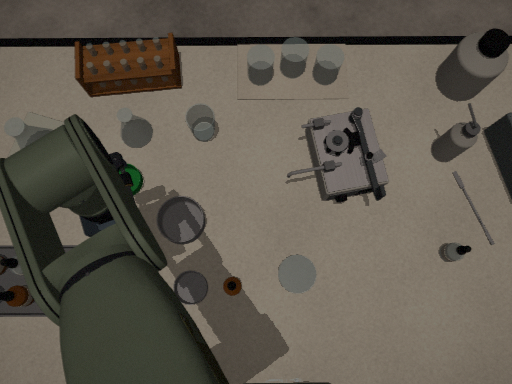

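```bash

python3 -m creep '[{"translation":[-0.15,0.9,-4],"delta_rot":[0,0,0]},{"translation":[0,0,-4],"delta_rot":[0,0,0]},{"translation":[0,0,-4],"delta_rot":[0,0,0]},{"translation":[0,0,-4],"delta_rot":[0,0,0]},{"translation":[0,0,-4],"delta_rot":[0,0,0]}]'
python3 -m creep '[{"translation":[0,0,-0.4],"delta_rot":[0,0,0]},{"translation":[0,0,0],"delta_rot":[0,0,0]}]'
python3 - <<'E'
from h import *
c=optics.camera_params("wrist");print(-np.array(c["R"]).T@c["t"])
s,M=axes();print(s['ee_pos'],np.degrees(np.arctan2(M[1,1],M[0,1])))
E
```

```text
time_s: 2.63
ee_pos: [437.6, 314.2, 27.0]
ee_rot: [37.4, 90.0, -32.8]
force: [0.2, -0.1, -0.2]
gripper_width: 60.3
time_s: 2.8
ee_pos: [436.4, 313.8, 22.5]
ee_rot: [-72.6, 89.7, -142.8]
force: [0.4, 0.9, 1.0]
gripper_width: 60.4
[415.03067088 376.53673793 178.94463258]
[436.44635409 313.78559515  22.53387566] 19.83795098927355
```

```bash

python3 -m creep '[{"translation":[0.47,0.17,0],"delta_rot":[0,0,0.008]},{"translation":[0.14,-0.38,0],"delta_rot":[0,0,0]},{"translation":[0.14,-0.38,0],"delta_rot":[0,0,0]},{"translation":[0.14,-0.38,0],"delta_rot":[0,0,0]},{"translation":[0.14,-0.38,0],"delta_rot":[0,0,0]}]'
python3 -m creep '[{"translation":[0.14,-0.38,0],"delta_rot":[0,0,0]},{"translation":[0.14,-0.38,0],"delta_rot":[0,0,0]},{"translation":[0.14,-0.38,0],"delta_rot":[0,0,0]},{"translation":[0.14,-0.38,0],"delta_rot":[0,0,0]},{"translation":[0.14,-0.38,0],"delta_rot":[0,0,0]}]'
python3 -m creep '[{"translation":[0.28,-0.75,0],"delta_rot":[0,0,0]},{"translation":[0.28,-0.75,0],"delta_rot":[0,0,0]},{"translation":[0.28,-0.75,0],"delta_rot":[0,0,0]},{"translation":[0.28,-0.75,0],"delta_rot":[0,0,0]},{"translation":[0.28,-0.75,0],"delta_rot":[0,0,0]}]'
python3 - <<'E'
from h import *
s,M=axes();print(s['ee_pos'],np.degrees(np.arctan2(M[1,1],M[0,1])))
for n in("scene","top"):
    p,d=optics.grab_frame(n);cv2.imwrite(f"pics/{n}2.png",cv2.cvtColor(p,cv2.COLOR_RGB2BGR))
E
```

```text
time_s: 3.22
ee_pos: [449.0, 302.6, 25.3]
ee_rot: [100.1, 89.9, 30.5]
force: [-0.4, -1.2, 0.1]
gripper_width: 60.2
time_s: 3.63
ee_pos: [455.9, 284.2, 24.5]
ee_rot: [116.4, 89.9, 46.8]
force: [-2.9, 4.1, 4.5]
gripper_width: 60.4
time_s: 4.05
ee_pos: [470.0, 246.5, 24.5]
ee_rot: [111.6, 89.9, 42.0]
force: [-1.5, 4.9, 3.4]
gripper_width: 60.1
[470.03788364 246.54775981  24.4783538 ] 20.404703072973998
```

View pics/scene2.png

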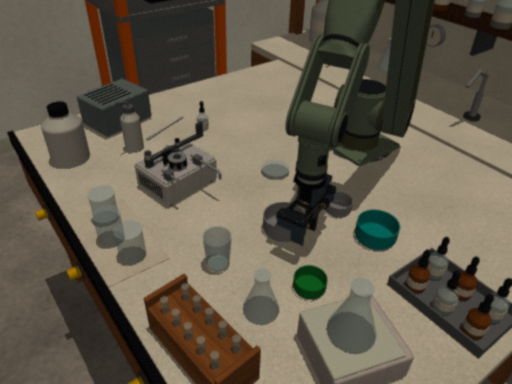

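View pics/top2.png

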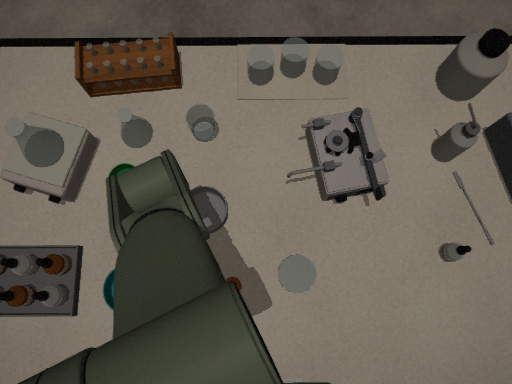

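```bash

python3 -m creep '[{"translation":[0.27,-0.76,0],"delta_rot":[0,0,0]},{"translation":[0.27,-0.76,0],"delta_rot":[0,0,0]},{"translation":[0.27,-0.76,0],"delta_rot":[0,0,0]},{"translation":[0.27,-0.76,0],"delta_rot":[0,0,0]},{"translation":[0.27,-0.76,0],"delta_rot":[0,0,0]}]'
python3 -m creep '[{"translation":[0.27,-0.76,0],"delta_rot":[0,0,0]},{"translation":[0.27,-0.76,0],"delta_rot":[0,0,0]},{"translation":[0.27,-0.76,0],"delta_rot":[0,0,0]},{"translation":[0.27,-0.76,0],"delta_rot":[0,0,0]},{"translation":[0.27,-0.76,0],"delta_rot":[0,0,0]}]'
python3 -m creep '[{"translation":[0.27,-0.76,0],"delta_rot":[0,0,0]},{"translation":[0.27,-0.76,0],"delta_rot":[0,0,0]},{"translation":[0.27,-0.76,0],"delta_rot":[0,0,0]},{"translation":[0.27,-0.76,0],"delta_rot":[0,0,0]},{"translation":[0.27,-0.76,0],"delta_rot":[0,0,0]}]'
python3 -m creep '[{"translation":[0.27,-0.76,0],"delta_rot":[0,0,0]},{"translation":[0.27,-0.76,0],"delta_rot":[0,0,0]},{"translation":[0.27,-0.76,0],"delta_rot":[0,0,0]},{"translation":[0.27,-0.76,0],"delta_rot":[0,0,0]},{"translation":[0,0,0],"delta_rot":[0,0,0]}]'
cat >> h.py <<'E'
def cloud(n,d):
    c=optics.camera_params(n);K,R,t=c["mtx"],np.array(c["R"]),np.array(c["t"])
    vv,uu=np.mgrid[:384,:512]
    return (np.stack([(uu-K[0,2])/K[0,0]*d,(vv-K[1,2])/K[1,1]*d,d],-1)-t)@R
E
python3 - <<'E'
from h import *
s,M=axes();print(s['ee_pos'],np.degrees(np.arctan2(M[1,1],M[0,1])))
for n in("scene","top"):
    p,d=optics.grab_frame(n);cv2.imwrite(f"pics/{n}3.png",cv2.cvtColor(p,cv2.COLOR_RGB2BGR));np.save(f"pics/{n}3.npy",d)
crop("pics/top3.png","pics/top3c.png",200,120,330,250,5)
E
```

```text
time_s: 4.57
ee_pos: [482.9, 207.5, 24.0]
ee_rot: [-169.5, 90.0, 120.9]
force: [-1.3, 4.6, 2.9]
gripper_width: 60.0
time_s: 4.98
ee_pos: [496.4, 169.4, 24.0]
ee_rot: [-124.8, 90.0, 165.6]
force: [-1.1, 3.5, 3.3]
gripper_width: 60.2
time_s: 5.4
ee_pos: [509.9, 131.5, 24.0]
ee_rot: [-124.7, 90.0, 165.7]
force: [-1.9, 5.5, 4.2]
gripper_width: 60.2
time_s: 5.82
ee_pos: [521.1, 99.9, 23.8]
ee_rot: [-5.6, 89.9, -75.2]
force: [0.6, 0.5, -0.4]
gripper_width: 60.5
[521.08877929  99.91896033  23.78490647] 20.376224389725603
```

View pics/top3c.png

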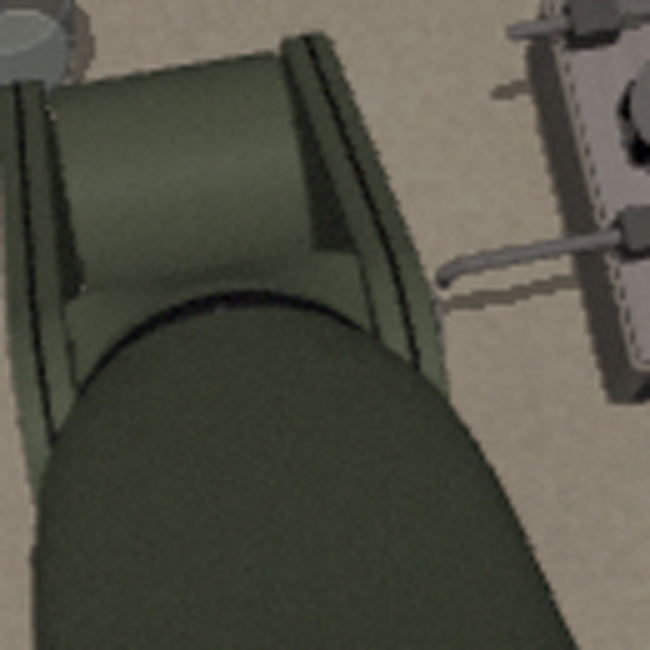

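```bash
python3 - <<'E'
from h import *
W=cloud("scene",np.load("pics/scene3.npy"))
m=(abs(W[...,2]-47)<6)&(W[...,0]>440)&(W[...,0]<640)&(W[...,1]>-60)&(W[...,1]<110)
v,u=np.nonzero(m);print(len(v),u.min(),u.max(),v.min(),v.max())
np.save("pics/m3.npy",m)
crop("pics/scene3.png","pics/scene3c.png",200,130,360,260,5)
E
```

```text
170 216 267 182 210
```

View pics/scene3c.png

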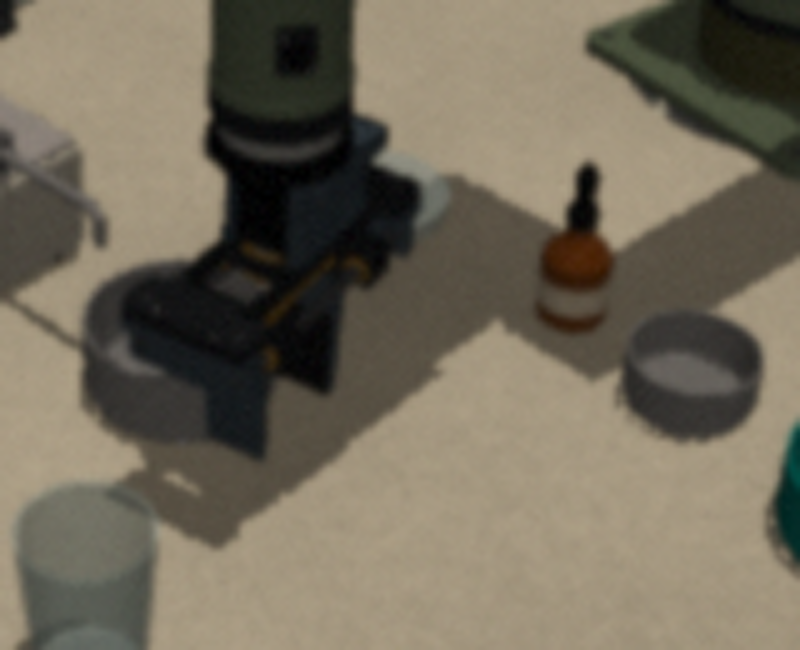

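```bash
python3 - <<'E'
from h import *
from scipy.optimize import least_squares
W=cloud("scene",np.load("pics/scene3.npy"));im=cv2.imread("pics/scene3.png")
m=(W[...,2]>25)&(W[...,2]<53)&(W[...,0]>440)&(W[...,0]<640)&(W[...,1]>-60)&(W[...,1]<110)
v,u=np.nonzero(m);k=(u<245);q=W[v[k],u[k]]
f=lambda c:np.hypot(q[:,0]-c[0],q[:,1]-c[1])-54
r=least_squares(f,[540,40],loss='soft_l1',f_scale=3);print(len(q),r.x,np.abs(r.fun).mean(),np.median(abs(f(r.x))))
d=np.array([.347,-.938]);print(np.array([521.1,99.9])+62*d)
E
```

```text
298 [542.42784455  43.07054041] 2.074131223403393 1.2564802159065067
[542.614  41.744]
```

```bash

python3 -m creep '[{"translation":[0.27,-0.74,0],"delta_rot":[0,0,0]},{"translation":[0.27,-0.74,0],"delta_rot":[0,0,0]},{"translation":[0.27,-0.74,0],"delta_rot":[0,0,0]},{"translation":[0.27,-0.74,0],"delta_rot":[0,0,0]},{"translation":[0.27,-0.74,0],"delta_rot":[0,0,0]}]'
python3 -m creep '[{"translation":[0.27,-0.74,0],"delta_rot":[0,0,0]},{"translation":[0.27,-0.74,0],"delta_rot":[0,0,0]},{"translation":[0,0,0],"delta_rot":[0,0,0]}]'
python3 -m creep '[{"translation":[-0.4,1.1,0],"delta_rot":[0,0,0]},{"translation":[-0.7,1.9,0],"delta_rot":[0,0,0]},{"translation":[-1.2,3.3,0],"delta_rot":[0,0,0]},{"translation":[-1.2,3.3,0],"delta_rot":[0,0,0]},{"translation":[-1.2,3.3,0],"delta_rot":[0,0,0]}]'
python3 -m creep '[{"translation":[-1.2,3.3,0],"delta_rot":[0,0,0]},{"translation":[-1.2,3.3,0],"delta_rot":[0,0,0]},{"translation":[0,0,4],"delta_rot":[0,0,0]},{"translation":[0,0,4],"delta_rot":[0,0,0]},{"translation":[0,0,4],"delta_rot":[0,0,0]}]'
python3 - <<'E'
from h import *
s,M=axes();print(s['ee_pos'],np.degrees(np.arctan2(M[1,1],M[0,1])))
for n in("scene","top"):
    p,d=optics.grab_frame(n);cv2.imwrite(f"pics/{n}4.png",cv2.cvtColor(p,cv2.COLOR_RGB2BGR));np.save(f"pics/{n}4.npy",d)
crop("pics/top4.png","pics/top4c.png",220,100,400,250,4)
crop("pics/scene4.png","pics/scene4c.png",120,90,300,240,4)
E
```

```text
time_s: 6.33
ee_pos: [534.1, 63.9, 23.7]
ee_rot: [-92.3, 90.0, -161.9]
force: [-0.8, 0.5, -2.0]
gripper_width: 60.6
time_s: 6.58
ee_pos: [540.4, 48.4, 24.1]
ee_rot: [38.5, 89.9, -31.2]
force: [0.4, -0.6, -0.6]
gripper_width: 60.2
time_s: 7.0
ee_pos: [491.6, 180.8, 24.2]
ee_rot: [91.2, 90.0, 21.5]
force: [0.1, -0.2, 1.0]
gripper_width: 60.5
time_s: 7.42
ee_pos: [466.8, 246.4, 145.1]
ee_rot: [-81.0, 89.9, -150.4]
force: [1.3, 1.5, -0.1]
gripper_width: 60.3
[466.84062885 246.42289065 145.05086377] 20.558903420587416
```

View pics/top4c.png

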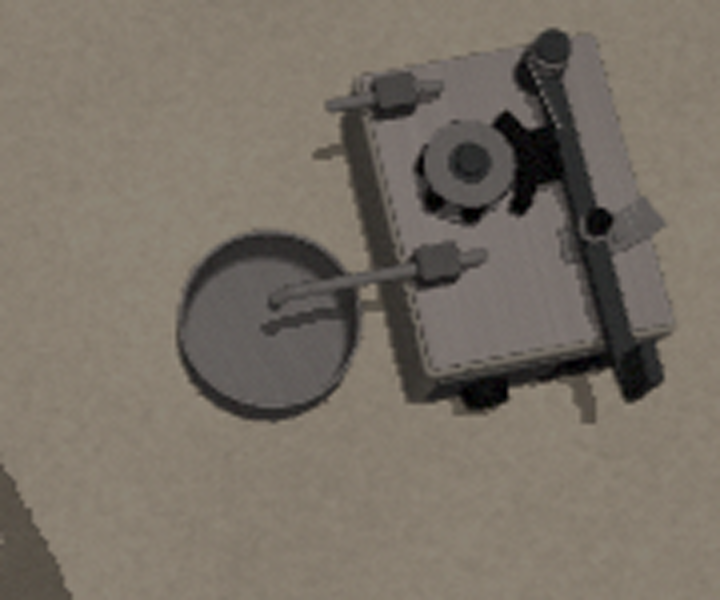

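View pics/scene4c.png

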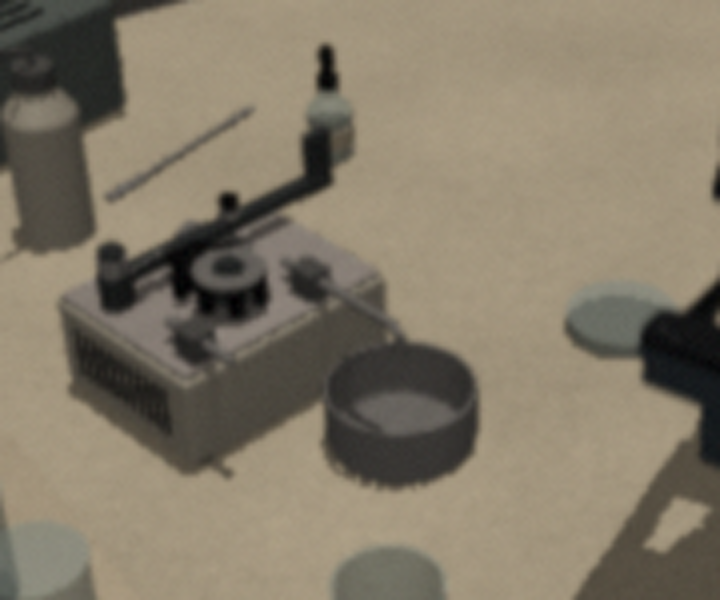

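```bash
python3 - <<'E'
from h import *
W=cloud("top",np.load("pics/top4.npy"))
u0,v0=220,100
m=(W[...,2]>35)&(W[...,2]<60);m[:,:260]=0;m[:,306]=0;m[:,312:]=0;m[:152]=0;m[210:]=0
q=W[m]
from scipy.optimize import least_squares
f=lambda c:np.hypot(q[:,0]-c[0],q[:,1]-c[1])-54
r=least_squares(f,[560,-10],loss='soft_l1',f_scale=3);print(len(q),r.x,np.median(abs(r.fun)))
Ws=cloud("scene",np.load("pics/scene4.npy"))
# rim bounds in colour crop: left 178 right 357 top 231 bottom 420 ; circle at z=50
for a,b in(((179,328),(357,328)),((268,231),(268,420))):
    A,B=[ray("top",220+(x-1.5)/4,100+(y-1.5)/4,50) for x,y in(a,b)];print((A+B)/2,np.linalg.norm(A-B))
print("outlet px pred",proj("top",[561.5,-9.8,74]), "seen",220+272/4,100+302/4, proj("top",[561.5,-9.8,104]))
print("dish",proj("scene",[561.5,-9.8,74]))
E
```

```text
302 [561.68480026  -9.81756092] 0.9845213189267454
[556.29751553  -9.03870382  50.        ] 105.40451074545359
[558.5945979   -9.09853731  50.        ] 115.85917560324728
outlet px pred [287.73616465 176.81238714] seen 288.0 175.5 [288.84921504 173.2699336 ]
dish [219.65207926 179.22740558]
```

```bash

python3 -m creep '[{"translation":[0.2,-1.6,3],"delta_rot":[0,0,0]},{"translation":[0.3,-3.6,2],"delta_rot":[0,0,0]},{"translation":[0.3,-3.8,0],"delta_rot":[0,0,0]},{"translation":[0.3,-3.8,0],"delta_rot":[0,0,0]},{"translation":[0.3,-3.8,0],"delta_rot":[0,0,0]}]' -1
python3 -m creep '[{"translation":[0.3,-3.8,0],"delta_rot":[0,0,0]},{"translation":[0.3,-3.8,0],"delta_rot":[0,0,0]},{"translation":[0.3,-3.8,0],"delta_rot":[0,0,0]},{"translation":[0.3,-3.8,0],"delta_rot":[0,0,0]},{"translation":[0.3,-3.8,0],"delta_rot":[0,0,0]}]'
python3 -m creep '[{"translation":[0.3,-3.0,0],"delta_rot":[0,0,0]},{"translation":[0.3,-1.2,0],"delta_rot":[0,0,0]},{"translation":[0,0,0],"delta_rot":[0,0,0]}]'
python3 - <<'E'
from h import *
s,M=axes();print(s['ee_pos'],np.degrees(np.arctan2(M[1,1],M[0,1])),s['gripper_width'],s['force'])
E
```

```text
time_s: 7.93
ee_pos: [481.9, 78.2, 194.1]
ee_rot: [71.7, 89.9, 2.2]
force: [0.7, -0.2, -0.3]
gripper_width: 29.9
time_s: 8.35
ee_pos: [496.9, -112.0, 193.6]
ee_rot: [-163.8, 90.0, 126.7]
force: [0.9, 0.3, 0.6]
gripper_width: 0.4
time_s: 8.6
ee_pos: [503.8, -154.6, 193.4]
ee_rot: [-6.5, 90.0, -76.3]
force: [0.8, 0.6, -0.4]
gripper_width: 0.1
[ 503.75545116 -154.61373087  193.40330824] 20.220849946975598 0.05292200072766669 [ 0.8218655   0.64682771 -0.38455274]
```

```bash

python3 -m creep '[{"translation":[-0.6,0,-2],"delta_rot":[0,0,0]},{"translation":[0,0,-2],"delta_rot":[0,0,0]},{"translation":[0,0,-2.1],"delta_rot":[0,0,0]},{"translation":[0,0,0],"delta_rot":[0,0,0]}]'
python3 - <<'E'
from h import *
s,M=axes();print(s['ee_pos'],np.degrees(np.arctan2(M[1,1],M[0,1])),s['force'])
p,d=optics.grab_frame("scene");cv2.imwrite("pics/scene5.png",cv2.cvtColor(p,cv2.COLOR_RGB2BGR))
crop("pics/scene5.png","pics/scene5c.png",120,70,300,220,4)
p,d=optics.grab_frame("wrist");cv2.imwrite("pics/wrist5.png",cv2.cvtColor(p,cv2.COLOR_RGB2BGR))
piv=np.array([698.5,-167])
for th in(0,.08,.15,.22,.27,.3,.32,.335):
    f=np.radians(10.6)+th;a=-np.array([np.cos(f),np.sin(f)]);n=np.array([np.sin(f),-np.cos(f)])
    print(th,np.degrees(f).round(1),(piv+195*a-21*n).round(1))
E
```

```text
time_s: 8.93
ee_pos: [494.5, -150.1, 129.3]
ee_rot: [-133.7, 89.5, 156.8]
force: [-0.8, 0.1, -0.7]
gripper_width: 0.1
[ 494.49163034 -150.0576827   129.2920853 ] 20.483091434640407 [-0.79969028  0.05971796 -0.65092173]
0 10.6 [ 503.  -182.2]
0.08 15.2 [ 504.8 -197.8]
0.15 19.2 [ 507.4 -211.3]
0.22 23.2 [ 511.  -224.5]
0.27 26.1 [ 514.1 -233.8]
0.3 27.8 [ 516.2 -239.3]
0.32 28.9 [ 517.7 -243. ]
0.335 29.8 [ 518.8 -245.7]
```

View pics/scene5c.png

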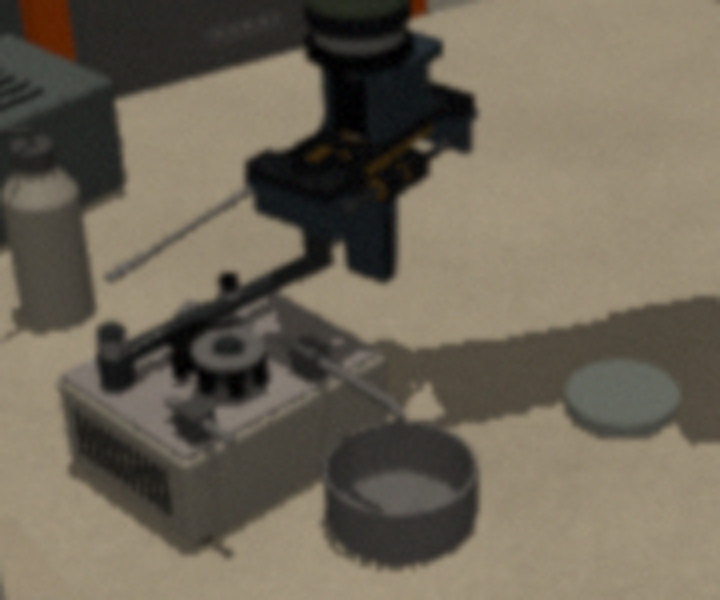

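View pics/wrist5.png

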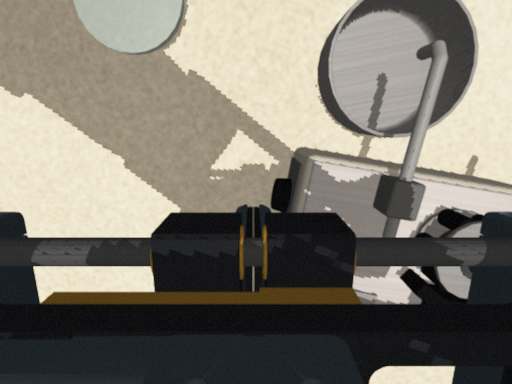

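```bash

python3 -m creep '[{"translation":[0.2,-0.5,0.15],"delta_rot":[0,0,-0.06]},{"translation":[0.2,-0.5,0.15],"delta_rot":[0,0,-0.06]},{"translation":[0.2,-0.5,0],"delta_rot":[0,0,-0.05]},{"translation":[0.25,-0.5,0],"delta_rot":[0,0,0]},{"translation":[0,-0.5,0],"delta_rot":[0,0,0]}]'
python3 -m creep '[{"translation":[0,-0.3,0],"delta_rot":[0,0,0]},{"translation":[0.02,-0.4,0],"delta_rot":[0,0,0.02]},{"translation":[0.05,-0.4,0],"delta_rot":[0,0,0.02]},{"translation":[0.05,-0.4,0],"delta_rot":[0,0,0.02]},{"translation":[0.06,-0.4,0],"delta_rot":[0,0,0.02]}]'
python3 - <<'E'
from h import *
s,M=axes();print(s['ee_pos'],np.degrees(np.arctan2(M[1,1],M[0,1])),s['force'])
p,d=optics.grab_frame("scene");cv2.imwrite("pics/scene6.png",cv2.cvtColor(p,cv2.COLOR_RGB2BGR))
crop("pics/scene6.png","pics/scene6c.png",120,70,300,220,4)
E
```

```text
time_s: 9.45
ee_pos: [507.3, -177.9, 137.3]
ee_rot: [64.6, 89.8, -14.7]
force: [-0.3, -0.6, 0.3]
gripper_width: 0.6
time_s: 9.87
ee_pos: [507.8, -195.7, 136.6]
ee_rot: [155.0, 89.8, 80.3]
force: [-0.1, 4.5, 3.2]
gripper_width: 0.6
[ 507.78129397 -195.72682612  136.64882003] 15.302678118466432 [-0.07663018  4.45180624  3.21614203]
```

View pics/scene6c.png

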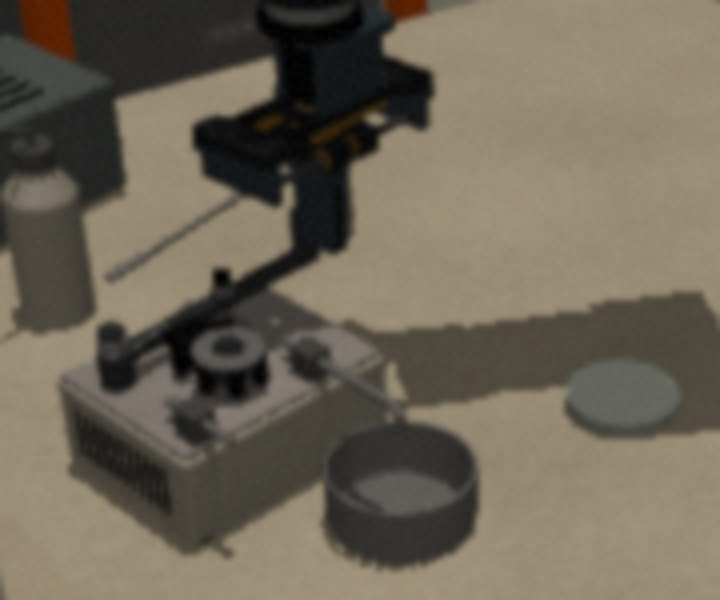

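```bash

python3 -m creep '[{"translation":[0.06,-0.45,0],"delta_rot":[0,0,0.023]},{"translation":[0.08,-0.45,0],"delta_rot":[0,0,0.023]},{"translation":[0.09,-0.45,0],"delta_rot":[0,0,0.023]},{"translation":[0.1,-0.44,0],"delta_rot":[0,0,0.023]},{"translation":[0.11,-0.44,0],"delta_rot":[0,0,0.023]}]'
python3 -m creep '[{"translation":[0.12,-0.44,0],"delta_rot":[0,0,0.023]},{"translation":[0.12,-0.44,0],"delta_rot":[0,0,0.023]},{"translation":[0.14,-0.4,0],"delta_rot":[0,0,0.023]},{"translation":[0.14,-0.4,0],"delta_rot":[0,0,0.02]},{"translation":[0,0,0],"delta_rot":[0,0,0]}]'
python3 - <<'E'
from h import *
s,M=axes();print(s['ee_pos'],np.degrees(np.arctan2(M[1,1],M[0,1])),s['force'])
p,d=optics.grab_frame("scene");cv2.imwrite("pics/scene7.png",cv2.cvtColor(p,cv2.COLOR_RGB2BGR))
crop("pics/scene7.png","pics/scene7c.png",120,70,300,220,4)
E
```

```text
time_s: 10.33
ee_pos: [511.4, -215.3, 136.6]
ee_rot: [170.0, 89.5, 101.8]
force: [-0.5, 9.4, 4.4]
gripper_width: 0.7
time_s: 10.75
ee_pos: [517.3, -234.3, 136.4]
ee_rot: [156.1, 89.8, 93.0]
force: [-1.0, 7.4, 3.7]
gripper_width: 0.4
[ 517.32614064 -234.28744938  136.38082861] 26.923095457883996 [-1.01431983  7.35346213  3.68121069]
```

View pics/scene7c.png

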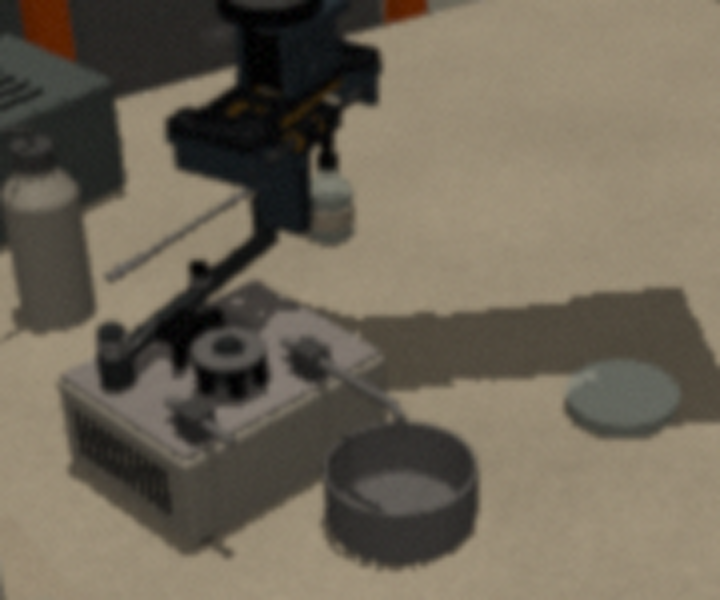

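```bash

python3 -m creep '[{"translation":[0.12,-0.28,0],"delta_rot":[0,0,0.016]},{"translation":[0.12,-0.28,0],"delta_rot":[0,0,0.016]},{"translation":[0,0,0],"delta_rot":[0,0,0]},{"translation":[0,0,0],"delta_rot":[0,0,0]}]'
python3 - <<'E'
from h import *
s,M=axes();print(s['ee_pos'],np.degrees(np.arctan2(M[1,1],M[0,1])),s['force'])
v=s['ee_pos'][:2]-[698.5,-167];b=np.degrees(np.arctan2(-v[1],-v[0]))+np.degrees(np.arcsin(21/np.hypot(*v)));print("theta",np.radians(b-10.6))
for n in("scene","top"):
    p,d=optics.grab_frame(n);cv2.imwrite(f"pics/{n}8.png",cv2.cvtColor(p,cv2.COLOR_RGB2BGR));np.save(f"pics/{n}8.npy",d)
d0=optics.grab_frame
W=cloud("scene",np.load("pics/scene8.npy"))
crop("pics/top8.png","pics/top8c.png",280,90,410,220,5)
crop("pics/scene8.png","pics/scene8c.png",120,70,300,220,4)
E
```

```text
time_s: 11.13
ee_pos: [519.2, -239.3, 136.4]
ee_rot: [166.4, 89.7, 105.2]
force: [-1.6, 7.3, 4.3]
gripper_width: -0.1
[ 519.15151512 -239.30318469  136.39112786] 28.729857751306017 [-1.55713123  7.30594428  4.32035304]
theta 0.30702075331790774
```

View pics/top8c.png

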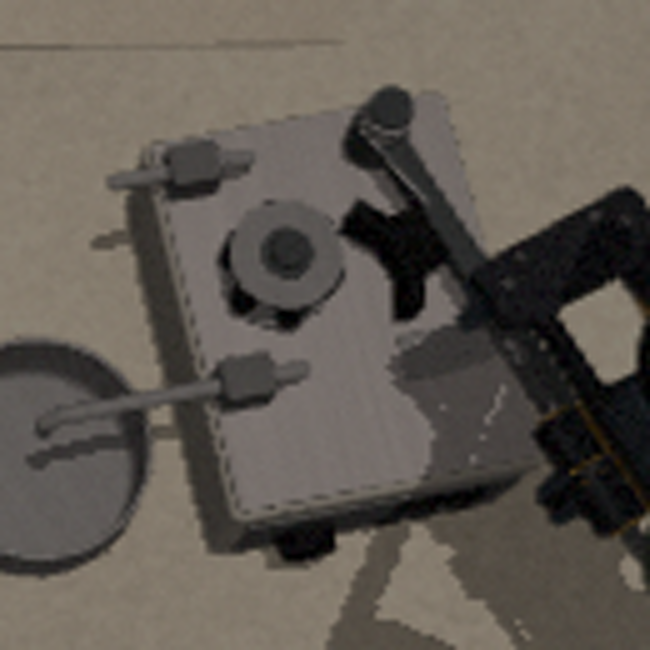

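View pics/scene8c.png

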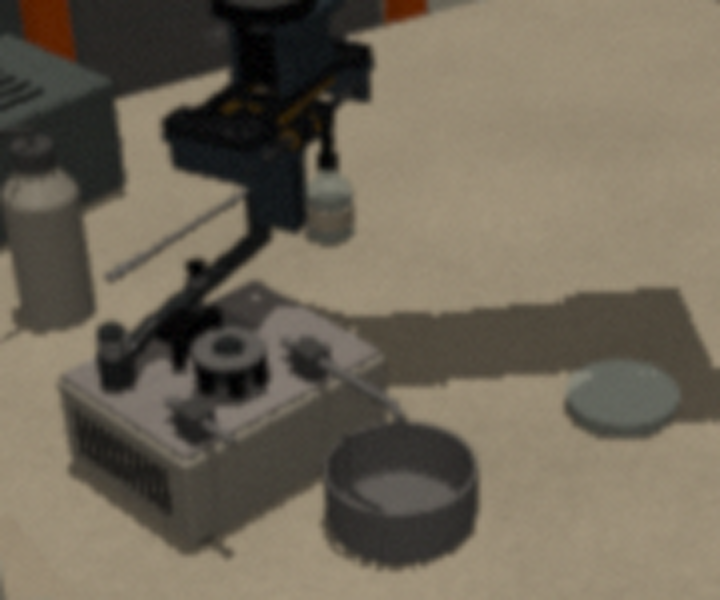

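```bash
python3 - <<'E'
from h import *
piv=np.array([698.5,-167])
for nm,u,v in(("base",120+226.5/4,90+201/4),("now",120+195.5/4,70+266/4)):
    X=ray("scene",u,v,126)[:2]-piv;print(nm,np.hypot(*X),np.degrees(np.arctan2(-X[1],-X[0]))-10.6)
# bar axis in the top crop: upper (400,150), lower (485,290) left edge points; and arm pts by depth
for f in("scene8",):
    W=cloud("scene",np.load(f"pics/{f}.npy"))
    m=(W[...,2]>106)&(W[...,2]<124)&(W[...,0]>540)&(W[...,0]<680)&(W[...,1]<-165)&(W[...,1]>-260)
    q=W[m];print(len(q));vx,vy,x,y=cv2.fitLine(q[:,:2].astype(np.float32),cv2.DIST_HUBER,0,.01,.01).ravel();print(np.degrees(np.arctan(vy/vx))-10.6)
W=cloud("top",np.load("pics/top8.npy"))[100:155,350:378]
m=(W[...,2]>106)&(W[...,2]<124)&(W[...,0]<675)&(W[...,1]<-165)
q=W[m];print(len(q));vx,vy,x,y=cv2.fitLine(q[:,:2].astype(np.float32),cv2.DIST_HUBER,0,.01,.01).ravel();print(np.degrees(np.arctan(vy/vx))-10.6)
E
```

```text
base 102.37967682819142 -1.5984603690709722
now 104.00283629933733 16.634057369243386
229
20.728611
306
-18.812254
```

```bash

python3 -m creep '[{"translation":[0.12,-0.26,0],"delta_rot":[0,0,0.015]},{"translation":[0,0,0],"delta_rot":[0,0,0]},{"translation":[0,0,0],"delta_rot":[0,0,0]},{"translation":[0,0,0],"delta_rot":[0,0,0]},{"translation":[0,0,0],"delta_rot":[0,0,0]}]'
python3 -m creep '[{"translation":[0,0,0],"delta_rot":[0,0,0]},{"translation":[0,0,0],"delta_rot":[0,0,0]},{"translation":[0,0,0],"delta_rot":[0,0,0]},{"translation":[0,0,0],"delta_rot":[0,0,0]},{"translation":[0,0,0],"delta_rot":[0,0,0]}]'
python3 - <<'E'
from h import *
from scipy.optimize import least_squares
s,M=axes();print(s['ee_pos'],s['force'],s['qvel'].round(2))
v=s['ee_pos'][:2]-[698.5,-167];b=np.degrees(np.arctan2(-v[1],-v[0]))+np.degrees(np.arcsin(21/np.hypot(*v)));print("theta",np.radians(b-10.6))
for n in("scene","top"):
    p,d=optics.grab_frame(n);cv2.imwrite(f"pics/{n}9.png",cv2.cvtColor(p,cv2.COLOR_RGB2BGR));np.save(f"pics/{n}9.npy",d)
W=cloud("top",np.load("pics/top9.npy"))
m=(W[...,2]>35)&(W[...,2]<60);m[:,:260]=0;m[:,312:]=0;m[:152]=0;m[210:]=0
q=W[m];r=least_squares(lambda c:np.hypot(q[:,0]-c[0],q[:,1]-c[1])-54,[560,-10],loss='soft_l1',f_scale=3);print(r.x)
crop("pics/scene9.png","pics/scene9c.png",120,70,300,220,4)
E
```

```text
time_s: 11.65
ee_pos: [520.1, -241.7, 136.4]
ee_rot: [170.2, 89.7, 109.8]
force: [-1.1, 8.6, 5.0]
gripper_width: 0.3
time_s: 12.07
ee_pos: [520.1, -241.7, 136.4]
ee_rot: [170.5, 89.7, 110.1]
force: [-2.1, 8.4, 4.1]
gripper_width: 0.2
[ 520.10502791 -241.71873505  136.37266672] [-2.14425393  8.36511497  4.07678886] [-0.02 -0.   -0.01 -0.04 -0.1   0.01]
theta 0.32042737755220474
[561.64987486  -9.7311852 ]
```

View pics/scene9c.png

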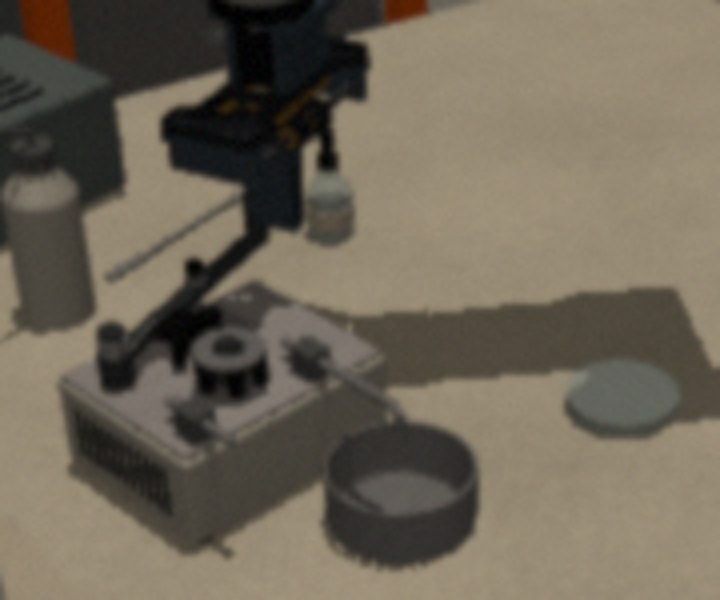

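```bash
python3 -c "
from workcell import env;print(env.job_done())"
```

```text
the job is handed in; nothing more can be done
None
```

I slid the large grey steel dish along the bench under the outlet, then pushed the pressure arm past its click, and I handed in while holding it open. It took about 12 s.

- **Dish:** I pushed it low on its side with both fingers while the pressure arm was still closed. Its centre measured (561.7, −9.8) mm against the outlet's (561.5, −9.8) mm by the top camera's depth. A rougher check from the dish's rim in the picture put it 3–5 mm off in x. It had not moved when I checked again at the end.
- **Pressure arm:** I pushed the +y face of the thumb tab with the closed fingers. The push force rose to about 9 N and then fell to about 7 N, which fits the pawl clicking over.
- **Final angle:** It came to about 0.32 rad from the tool's position, where 0.27 is needed and the stop is at 0.36. Just before the last 2.5 mm of push, the pawl knob gave 0.318 in the scene picture and the tool position gave 0.307. The arm was holding still at about 8.5 N sideways.
- **Checks that disagreed:** Two attempts to fit the pressure arm's direction from depth, also before that last push, gave +20.7° and −18.8°. The −18.8° has the wrong sign and they don't agree with each other, so I set both aside.
- **Other points:** The fingers sat about 4 mm higher on the tab than planned, still well within its height. No other object was touched as far as the pictures show, but I did not measure their positions afterwards.

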